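# Stow the ink pails in the press-side chest

## Robot

A 6-joint arm with a two-finger parallel gripper is mounted at the origin on the work surface. World frame = base frame: x ahead of the robot, y to its left, z up, the work surface at z = 0. Lengths are in m, angles in rad, forces in N, time in s.
With the tool pointing down it reaches from about 0.375 to 0.925 m from the base axis. Payload 5.7 kg.
Tool frame: the origin (TCP) lies between the finger pads; the fingertips stand 25 mm ahead of it and the grasp point (between the pads) lies 6 mm ahead of it (env.tip_extent is the y of the fingertips in the tool frame, in m); y points along the fingers, z is the direction in which the jaws open and shut, and the axes are right-handed (so a half turn about y gives the same grasp; the last joint's range is limited). The gripper opens to 88 mm and grips with 3 to 60 N. Pads are 20 mm wide; open, the fingers measure 115 mm over their backs; the gripper's body (75 mm by 178 mm) begins 61 mm behind the grasp point.
Start: joints at [-1.442, 0.359, 1.51, -0, 1.272, -0.115], TCP at [0.145, -0.582, 0.248] pointing down, gripper open.
Joint ranges: [-2.97, 2.97], [-1.01, 2.36], [0.21, 2.38], [-0.96, 4.11], [0.2, 2.71], [-2.98, 2.98]. Speed limits (rad/s): [2.39, 2.39, 3.14, 3.14, 3.14, 3.14].

## Interface

Orientations are given as a unit quaternion [w, x, y, z].
In Python, from station import env gives the robot as it stands.
- The arm moves only by the shell command python3 -m jog 'ROWS'. ROWS is JSON, a list that holds one entry, the list of rows, each a list of 7 numbers: the shift along the tool's x, y, z in mm, then the turn, a rotation vector about the tool's x, y, z in rad, then the finger opening in mm, from 0 to 87.8. A call has 1 to 5 rows; each row is the pose to reach, as a shift and turn from the pose commanded when the call began, along the tool's axes at that moment; what a row does not reach only later rows make up. A row lasts 1/8 s, in which the tool goes at most 62.5 mm and 10.7 degrees, less where a joint would pass 70% of its speed; a pose out of reach is approached as far as the arm can. A call with a gripper value outside its range is refused whole. The fingers move at their own pace and stop on an object; the grip force is fixed at half the most. Time passes only in rows, so rows that repeat a pose let the fingers close. It gives the time, the measured TCP pose, the force and the opening at its end, in the units of the state.
- env.state(): the state, without advancing time (a new reading comes with each control period).
- env.read_camera(name): name is "scene" or "side" or "wrist"; returns a dict with "image" (480x640x3 uint8, red, green, blue), "fx", "fy", "cx", "cy" (pixels), "R" (3x3) and "t" (3): a world point X has camera coordinates R X + t; the wrist camera has in their place "hand_eye" (4x4, takes a point from camera to tool coordinates, whose origin is the TCP and whose axes are the tool frame's). Camera axes: x right, y down, z forward; pixel columns grow to the right and rows downward; lengths in m; the calibration is good to about 2 mm. The wrist camera is an equidistant fisheye: a pixel r from the principal point sees the ray r / f radians off the axis. A picture is of the moment at which its call begins: read the wrist's pose just before it. There is no depth.
- env.hand_in(): hands the job in, once; it reports no verdict.
The state is a dict: "time": time; "qpos": joint angles; "joint_velocities": joint speeds; "joint_torque": joint torques, N m; "tcp_pos": TCP position; "tcp_rot": TCP orientation; "wrist_force": force on the tool from outside, world axes, zero at the start; "ft_torque": the same for the moment, N m; "grip_width": finger opening in m.
Only numpy, scipy, OpenCV 4.12 (cv2) and the standard library are available. Lean on these libraries where they do the work, as an engineer would, in place of code of your own. Each camera call takes 0.05 s, during which the arm holds its last target. There are 200 camera calls.

## Task

The print run is over: first raise the stiff lid of the blue ink chest to 110 degrees, leaning a little back past upright (never anywhere near its end stop), and leave it there. Then, for each closed white ink pail on the bench (two or three), swing its folded wire bail upright, pick the pail up by the bail, never by its body, and lower it gently into the chest, one pail to a bay, standing flat on the chest floor with the bail left upright. Don't knock over the glass jar.

Things in the scene. Friction and masses are not known exactly. Their poses are not given: they have to be found in the camera images.
- chest: Open-topped blue steel ink chest, fixed to the table, outside 142 (its x) x 372 (its y) x 95 mm high, walls and floor 6 mm. Origin: centre of its underside; z up, its front (toward the robot) faces its -x. Two aluminium dividers at y = -61 and +61 mm, 5 mm thick, reaching 61 mm above the table, part it into three equal bays about 117 x 130 mm, each for one pail. Under the lid at the start.
- lid (a joint): Angle of the chest's flat aluminium lid (142 x 372 x 8 mm) about its hinge along the chest's far upper edge, rad: 0 = shut (level), 1.57 = upright, 1.92 = 110 degrees, leaning back away from the robot; end stop 2.7. Stiff friction hinge: it stays where it is left; needs about 3 to 6 N at the bar.
- lid_hinge (a point): Point on the lid's hinge axis (which runs along the chest's y), mid-length: 71 mm behind the chest's centre, 99 mm above its underside.
- lid_bar (a point): Middle of the lid's round black pull bar, 9 mm diameter and 150 mm long, parallel to the hinge, 187 mm from the hinge axis in the plane of the lid, held 45 mm clear of the lid's front edge by a steel arm at each end. It can be pinched from above and turns between the fingers as the lid swings.
- jar_mid (a point): Middle of a small glass jar with a dark cap, 56 mm diameter, 75 mm high, standing near the robot in front of the pails and chest; not part of the job.
- pail0_mid (a point): Centre, half-way up, of a closed white ink pail with a grey lid: upright cylinder 80 mm diameter (84 over the lid rim), 78 mm high, 0.3 to 0.6 kg. z up; its bail is folded down to the pail's own -x side. The bail's pivots lie 66 mm above its underside on its own y axis, 47 mm either side. May be absent.
- bail0_grip (a point): Middle of the bail's straight cross-bar: black round sleeve, free to turn on the wire, 10 mm diameter, 56 mm long, parallel to the pivot axis and 78 mm from it. Folded down it stands about 34 mm clear of the pail's side, some 52 mm above the table.
- bail0_pivot (a point): Point on the axis of the bail's pivots in the middle of the pail, 66 mm above its underside; moves with the pail.
- bail0 (a joint): Bail angle of pail0, rad: 0 = folded down, 10 degrees below level, on the pail's -x side; 1.75 = upright; 3.1 = folded over to the other side. Slightly stiff: it stays where it is left. The sleeve turns on the wire, so the bail can be pinched by it and swung up, or the pail hung from it, with the fingers held vertical.
- pail1_mid (a point): Another such pail, same as pail0. May be absent.
- bail1_grip (a point): Same for pail1.
- bail1_pivot (a point): Same for pail1.
- bail1 (a joint): Same for pail1.
- pail2_mid (a point): Another such pail, same as pail0. May be absent.
- bail2_grip (a point): Same for pail2.
- bail2_pivot (a point): Same for pail2.
- bail2 (a joint): Same for pail2.
There are look-alikes about, which are no part of the job. What is shaped like the part that bears pail2_mid but orange or purple is not meant.

How it is judged:
By the outcome, as a careful person would: the job done as asked, in the order asked, and still so for the second after the job is handed in, with the robot touching nothing.
Of pail0, pail1, pail2 only 2 to 3 are there at a start; the rules pass over those that are not, and their reading is None.
At some moment in a run one of pail0, pail1, pail2 may be knocked a few centimetres aside while the robot is not near it.
It also fails if it takes over 210 s, if anything falls off the work surface, if the arm or the gripper's body presses on something with over 40 N, if the wrist force passes 120 N, or if a joint passes its speed limit or range.

## Working session

There is one attempt and no reset: what is moved stays moved. The work goes in short steps, Python scripts to look and compute and a shell command to move; the robot and the scene stay as the last step left them, time stands still between calls to the robot, and variables do not carry over. Pictures are saved under pics/ and viewed, about 12 in all and at most 16, crops included, and the job is handed in when it is done.

```bash
ls; mkdir -p pics; python3 - <<'E'
from station import env
import cv2
s=env.state(); print({k:s[k] for k in('time','tcp_pos','tcp_rot','wrist_force','grip_width')}, env.tip_extent)
for n in("scene","side"):
    c=env.read_camera(n); cv2.imwrite(f"pics/{n}0.png",c["image"][:,:,::-1])
    print(n,c["fx"],c["fy"],c["cx"],c["cy"],c["R"],c["t"])
c=env.read_camera("wrist");print(c["fx"],c["hand_eye"])
E
```

```text
pics
{'time': 0.0, 'tcp_pos': array([ 0.14474084, -0.58161485,  0.2467995 ]), 'tcp_rot': array([ 0.08597624, -0.08598513,  0.70251728, -0.70120191]), 'wrist_force': array([0.47149115, 0.27145989, 0.61801743]), 'grip_width': 0.08820450136047328} 0.025
scene 570.124345472359 570.124345472359 306.09053430588494 245.78427148798082 [[-0.43017931  0.90262222  0.014795  ]
 [ 0.74260697  0.36314165 -0.5627282 ]
 [-0.51330366 -0.23108716 -0.82650958]] [ 0.02638125 -0.33262777  1.67897224]
side 501.00764539187713 501.00764539187713 321.83475394304446 243.66983318008658 [[-0.98733836 -0.15761388 -0.01791166]
 [-0.06320149  0.49443088 -0.86691619]
 [ 0.14549411 -0.85480756 -0.498132  ]] [0.48649203 0.03624155 1.19912765]
371.64829954431775 [[ 7.11392303e-04  9.59011414e-01  2.83366550e-01 -7.82941198e-02]
 [-2.99357166e-04 -2.83366405e-01  9.59011674e-01 -1.37087853e-01]
 [ 9.99999702e-01 -7.67061331e-04  8.55022603e-05 -7.63958131e-04]
 [ 0.00000000e+00  0.00000000e+00  0.00000000e+00  1.00000000e+00]]
```

View pics/scene0.png

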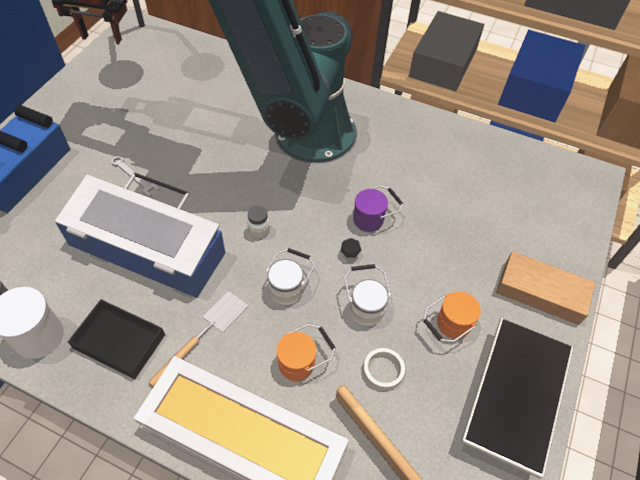

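View pics/side0.png

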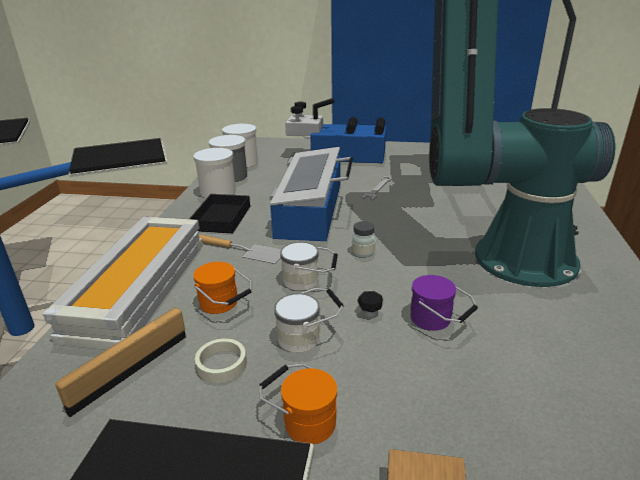

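Scene view: chest at about (140,230) with the lid bar near (157,182), white pails at (286,280) and (369,300), jar at (258,220). Orange and purple pails are decoys. I'll measure with masks.

```bash
cat > h.py <<'E'
import numpy as np, cv2
from scipy.spatial.transform import Rotation as Ro
from station import env
def cam(n):
    s=env.state(); c=env.read_camera(n); c["K"]=np.array([[c["fx"],0,c["cx"]],[0,c["fy"],c["cy"]],[0,0,1]]); c["s"]=s
    return c
def ray(c,u,v):
    return -c["R"].T@c["t"], c["R"].T@np.linalg.inv(c["K"])@np.array([u,v,1.])
def plane(c,uv,z):
    o,d=ray(c,*uv); return o+d*(z-o[2])/d[2]
def proj(c,X):
    x=c["K"]@(c["R"]@np.asarray(X,float)+c["t"]); return x[:2]/x[2]
def tri(c1,p1,c2,p2):
    P=[c["K"]@np.c_[c["R"],c["t"]] for c in(c1,c2)]
    X=cv2.triangulatePoints(P[0],P[1],np.array(p1,float).reshape(2,1),np.array(p2,float).reshape(2,1)); X=X[:3,0]/X[3,0]
    return X, [np.linalg.norm(proj(c,X)-p) for c,p in((c1,p1),(c2,p2))]
def blobs(mask,box,amin=15):
    x0,y0,x1,y1=box; m=mask[y0:y1,x0:x1].astype(np.uint8)*255
    cs,_=cv2.findContours(m,cv2.RETR_EXTERNAL,cv2.CHAIN_APPROX_NONE)
    out=[]
    for k in cs:
        f=np.zeros_like(m); cv2.drawContours(f,[k],-1,1,-1); a=f.sum()
        if a>=amin:
            r=cv2.minAreaRect(k); ys,xs=np.nonzero(f); out.append((int(a),np.round([xs.mean()+x0,ys.mean()+y0],1),np.round(cv2.boxPoints(r)+[x0,y0],1)))
    return sorted(out,key=lambda b:-b[0])
def tool(s): # rotation tool->world
    q=s["tcp_rot"]; return Ro.from_quat([q[1],q[2],q[3],q[0]])
E
python3 - <<'E'
from h import *
B={"scene":dict(pails=(250,235,395,330),bar=(115,160,200,215),lid=(50,165,235,290)),"side":dict(pails=(270,235,350,355),bar=(325,140,365,195),lid=(262,135,350,240))}
out=[]
for n in B:
    c=cam(n); im=c["image"].astype(int); mx=im.max(2); mn=im.min(2)
    for k in("pails","bar"):
        print(n,k)
        for b in blobs(mx<60,B[n][k]): print(b[0],b[1],b[2].tolist())
    print("bright")
    for b in blobs((mn>165)&(mx-mn<40),B[n]["pails"],100): print(b[0],b[1],b[2].tolist())
    for k in("pails","lid"):
        x0,y0,x1,y1=B[n][k]; out.append(cv2.resize(c["image"][y0:y1,x0:x1],(400,300) )[:,:,::-1])
cv2.imwrite("pics/crop1.png",np.vstack([np.hstack(out[:2]),np.hstack(out[2:])]))
E
```

```text
scene pails
82 [349.5 252.2] [[339.0, 253.5], [342.7, 241.9], [360.5, 247.5], [356.9, 259.1]]
33 [297.8 254.1] [[287.6, 251.1], [288.1, 249.7], [308.3, 257.1], [307.8, 258.6]]
25 [362.8 268. ] [[351.9, 268.0], [374.0, 266.6], [374.1, 268.1], [352.0, 269.4]]
scene bar
126 [160.1 183.8] [[134.4, 175.5], [135.3, 173.3], [185.1, 191.7], [184.3, 194.0]]
bright
12205 [317.8 278.9] [[250.0, 235.0], [394.0, 235.0], [394.0, 329.0], [250.0, 329.0]]
side pails
93 [334.2 297.7] [[325.6, 291.0], [329.0, 288.2], [342.6, 304.5], [339.2, 307.3]]
49 [334.1 260.7] [[331.4, 266.9], [333.6, 253.6], [337.0, 254.2], [334.8, 267.5]]
side bar
49 [349.2 166.1] [[345.5, 175.7], [349.8, 156.5], [352.4, 157.1], [348.2, 176.3]]
bright
812 [296.3 306.6] [[274.6, 296.7], [315.4, 292.2], [318.1, 316.5], [277.3, 321.1]]
489 [299.  251.2] [[282.0, 243.0], [316.0, 243.0], [316.0, 260.0], [282.0, 260.0]]
```

View pics/crop1.png

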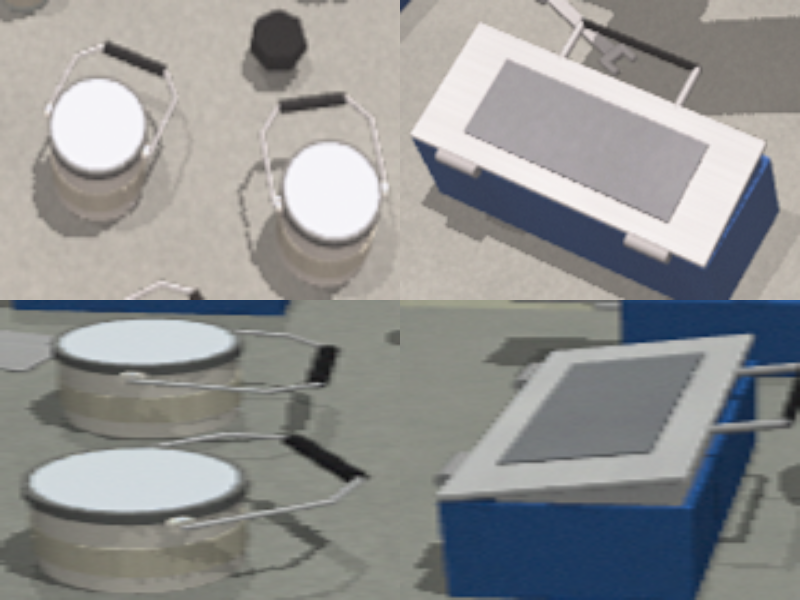

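The crops show both pails' bails folded toward the robot, and the lid ajar by a little. Next I triangulate bar ends, bail grips and pail lids.

```bash
python3 - <<'E'
from h import *
a=cam("scene"); b=cam("side")
for nm,p,q in(("bar L end",(184.7,192.9),(347,176)),("bar far end",(134.9,174.4),(351.1,156.8)),("bar mid",(160.1,183.8),(349.2,166.1)),
  ("grip A",(297.8,254.1),(334.1,260.7)),("grip B",(362.8,268),(334.2,297.7))):
    X,e=tri(a,p,b,q); print(nm,X.round(4),np.round(e,1))
for n,c,boxes in(("scene",a,((262,255,310,300),(345,275,395,318))),("side",b,((278,240,322,268),(272,290,325,325)))):
    im=c["image"].astype(int)
    for bx in boxes:
        for t in blobs((im[:,:,2]>(215 if n=="scene" else 190))&(im[:,:,2]-im[:,:,0]>-3),bx,80)[:1]:
            print(n,t[0],t[1],t[2].tolist(),plane(c,t[1],.078).round(4))
# chest: lid mask (white/grey quad) scene; blue box
im=a["image"].astype(int)
m=((im[:,:,2]-im[:,:,0])>40); 
for t in blobs(m,(50,165,235,295),200)[:2]: print("blue",t)
m=(im.min(2)>185); 
for t in blobs(m,(50,165,235,290),200)[:2]: print("white",t)
E
```

```text
bar L end [ 0.4464 -0.1425  0.1331] [0.2 0.2]
bar far end [ 0.451  -0.2827  0.1348] [0.3 0.3]
bar mid [ 0.4485 -0.2111  0.134 ] [0.3 0.4]
grip A [0.4397 0.1573 0.0559] [0.2 0.2]
grip B [0.4177 0.3154 0.0721] [0.2 0.3]
scene 752 [285.1 274. ] [[269.0, 260.0], [301.0, 260.0], [301.0, 288.0], [269.0, 288.0]] [0.5155 0.1616 0.078 ]
scene 798 [369.8 294.8] [[348.0, 294.0], [369.0, 273.0], [392.0, 296.0], [371.0, 317.0]] [0.4809 0.3577 0.078 ]
side 475 [298.8 251.2] [[282.0, 243.0], [316.0, 243.0], [316.0, 259.0], [282.0, 259.0]] [0.5164 0.1628 0.078 ]
side 798 [296.2 306.5] [[276.0, 295.0], [316.0, 295.0], [316.0, 318.0], [276.0, 318.0]] [0.4818 0.3592 0.078 ]
white (8518, array([137.6, 223.3]), array([[ 53.4, 222.3],
       [ 88.6, 147.1],
       [224.7, 210.6],
       [189.6, 285.9]]))
```

```bash
python3 - <<'E'
from h import *
a=cam("scene"); b=cam("side")
for nm,p,q in(("front far",(87,174.2),(339.9,147.3)),("front near",(218.8,225.4),(324.7,199.8)),("hinge near",(192.5,275.8),(270.8,203.3)),("hinge far",(55.5,221.7),(295,153.2))):
    X,e=tri(a,p,b,q); print(nm,X.round(4),np.round(e,1))
# jar cap
for n,c,bx in(("scene",a,(245,203,272,225)),("side",b,(352,220,378,240))):
    im=c["image"].astype(int)
    for t in blobs(im.max(2)<75,bx,30)[:1]: print(n,t[:2],plane(c,t[1],.07).round(3))
s=env.state(); print(tool(s).as_matrix().round(3), s["time"])
E
```

```text
front far [ 0.4968 -0.3962  0.1236] [0.1 0.2]
front near [ 0.4866 -0.0262  0.1171] [0.5 0.6]
hinge near [ 0.6233 -0.0159  0.103 ] [0.3 0.4]
hinge far [ 0.6379 -0.3876  0.102 ] [0.1 0.1]
scene (48, array([257.9, 220.9])) [0.404 0.03  0.07 ]
side (110, array([363.6, 231.7])) [0.385 0.041 0.07 ]
[[-0.97  -0.     0.241]
 [-0.241  0.    -0.97 ]
 [-0.    -1.    -0.   ]] 0.45
```

Geometry agrees with the given sizes: bar z 0.134 gives the lid ajar by about 0.19 rad, hinge near (0.631,-0.203,0.10), chest yaw about 0.037. Next: move above the bar.

```bash
cat > plan.py <<'E'
# usage: plan.py yaw_deg x y z [x y z ...]: rows (mm, rad) from present pose; x,y,z = GRASP point target, tool down, jaws along yaw
import sys; from h import *
a=[float(v) for v in sys.argv[1:]]; s=env.state(); R=tool(s); yaw=np.radians(a[0])
best=None
for k in(0,np.pi):
    z=np.array([np.cos(yaw+k),np.sin(yaw+k),0]); y=np.array([0,0,-1.]); T=Ro.from_matrix(np.c_[np.cross(y,z),y,z])
    rv=(R.inv()*T).as_rotvec()
    if best is None or np.linalg.norm(rv)<np.linalg.norm(best): best=rv
print("q6",round(s["qpos"][5],2),"t",round(s["time"],2),"grasp",(s["tcp_pos"]+R.apply([0,.006,0])).round(4),"w",round(s["grip_width"]*1e3,1),"F",np.round(s["wrist_force"],1))
for p in np.array(a[1:]).reshape(-1,3):
    d=R.inv().apply(p-[0,0,-.006]-s["tcp_pos"])*1e3; print(d.round(1),best.round(3))
E
python3 plan.py 2 .4485 -.211 .22; python3 -m jog --help 2>&1 | head
```

```text
q6 -0.12 t 0.45 grasp [ 0.1448 -0.5822  0.2415] w 87.8 F [-0.2 -0.6  0.3]
[-384.3   21.6 -286.9] [ 0.    -1.362 -0.   ]
invalid input: not JSON, or not a number
```

```bash
for i in 1; do python3 -m jog '[[[-77,4,-57,0,-0.18,0,36],[-154,8,-114,0,-0.36,0,36],[-231,12,-172,0,-0.54,0,36],[-307,17,-229,0,-0.72,0,36],[-384,21,-287,0,-0.9,0,36]]]'; done; python3 plan.py 2 .4485 -.211 .22
```

```text
time: 1.08
tcp_pos: [0.3438, -0.3393, 0.2343]
tcp_rot: [-0.384, 0.384, -0.593, 0.594]
wrist_force: [1.3, 0.6, -0.5]
grip_width: 0.0415
q6 -0.5 t 1.07 grasp [ 0.3438 -0.3393  0.2283] w 41.5 F [ 1.3  0.6 -0.5]
[-159.9    8.3   43.1] [-0.001 -0.456  0.   ]
```

```bash
python3 -m jog '[[[-50,3,13,0,-0.15,0,36],[-100,6,26,0,-0.3,0,36],[-160,8,43,0,-0.456,0,36],[-160,8,43,0,-0.456,0,36],[-160,8,43,0,-0.456,0,36]]]'; python3 plan.py 2 .4485 -.211 .22 .4485 -.211 .134; python3 - <<'E'
from h import *
c=cam("scene");cv2.imwrite("pics/a1.png",cv2.resize(c["image"][120:320,20:280,::-1],(780,600)))
E
```

```text
time: 1.7
tcp_pos: [0.4479, -0.2129, 0.2261]
tcp_rot: [-0.507, 0.507, -0.493, 0.493]
wrist_force: [0.5, -0.0, 0.1]
grip_width: 0.0359
q6 -0.61 t 1.7 grasp [ 0.4479 -0.213   0.2201] w 35.9 F [ 0.5 -0.   0.1]
[-1.9  0.1  0.7] [ 0.    -0.006  0.   ]
[-2.  86.1  0.7] [ 0.    -0.006  0.   ]
```

View pics/a1.png

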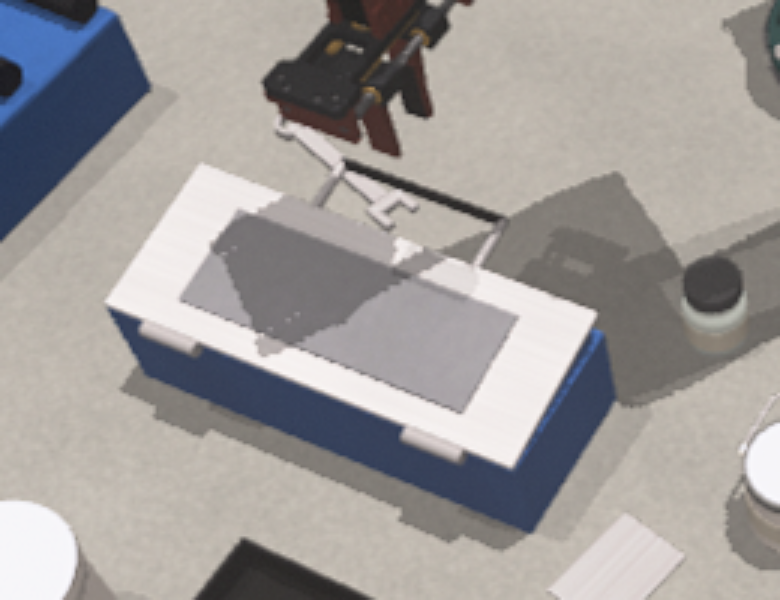

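The gripper (fingers near (385,130) in the crop) is over the bar, (345,165)–(505,220). Descend and pinch.

```bash
python3 -m jog '[[[-1,30,1,0,0,0,36],[-2,60,1,0,0,0,36],[-2,86,1,0,0,0,36],[-2,86,1,0,0,0,36],[-2,86,1,0,0,0,36]]]'; python3 -m jog '[[[0,0,0,0,0,0,0],[0,0,0,0,0,0,0],[0,0,0,0,0,0,0],[0,0,0,0,0,0,0],[0,0,0,0,0,0,0]]]'
```

```text
time: 2.38
tcp_pos: [0.449, -0.2121, 0.1409]
tcp_rot: [0.507, -0.507, 0.493, -0.494]
wrist_force: [-0.4, -0.0, 0.8]
grip_width: 0.036
time: 3.0
tcp_pos: [0.4486, -0.2109, 0.1402]
tcp_rot: [-0.507, 0.508, -0.493, 0.492]
wrist_force: [-3.5, -2.3, 1.6]
grip_width: 0.0084
```

```bash
python3 - <<'E'
import numpy as np
f=lambda t:np.array([183.7-187*np.cos(t),187*np.sin(t)-35])
t0=.188
for c in range(4):
    ts=t0+ (1.92-t0)/20*np.arange(5*c,5*c+6)
    print([(f(t)-f(ts[0])).round(1).tolist() for t in ts[1:]])
E
```

```text
[[3.7, 15.8], [8.8, 31.1], [15.1, 46.0], [22.8, 60.3], [31.6, 73.9]]
[[10.0, 12.7], [21.0, 24.6], [33.1, 35.4], [46.0, 45.2], [59.7, 53.8]]
[[14.4, 7.4], [29.4, 13.5], [44.9, 18.3], [60.7, 21.7], [76.7, 23.8]]
[[16.2, 0.7], [32.3, -0.1], [48.4, -2.2], [64.2, -5.8], [79.6, -10.6]]
```

```bash
python3 -m jog '[[[0,-16,4,0,0,0,0],[0,-31,9,0,0,0,0],[0,-46,15,0,0,0,0],[0,-60,23,0,0,0,0],[0,-74,32,0,0,0,0]]]';python3 -m jog '[[[0,-13,10,0,0,0,0],[0,-25,21,0,0,0,0],[0,-35,33,0,0,0,0],[0,-45,46,0,0,0,0],[0,-54,60,0,0,0,0]]]'
```

```text
time: 3.62
tcp_pos: [0.4769, -0.21, 0.2132]
tcp_rot: [-0.505, 0.51, -0.495, 0.49]
wrist_force: [-11.7, -5.1, -0.1]
grip_width: 0.0082
time: 4.25
tcp_pos: [0.5348, -0.2083, 0.2697]
tcp_rot: [-0.504, 0.51, -0.496, 0.49]
wrist_force: [-20.1, -0.9, 20.8]
grip_width: 0.0082
```

```bash
python3 -m jog '[[[0,-2,-2,0,0,0,0],[0,-2,-2,0,0,0,0],[0,-2,-2,0,0,0,0]]]'
```

```text
time: 4.62
tcp_pos: [0.5377, -0.2083, 0.2715]
tcp_rot: [-0.507, 0.508, -0.493, 0.492]
wrist_force: [-8.1, 0.1, 12.6]
grip_width: 0.008
```

```bash
python3 - <<'E'
import numpy as np
f=lambda t,r=.189:1e3*np.array([.6332-r*np.cos(t),.1048+r*np.sin(t)])
ts=np.linspace(1.0345,1.92,11)
p0=f(ts[0],.187)
print([(f(t)-p0).round(1).tolist() for t in ts[1:6]],[(f(t)-f(ts[5])).round(1).tolist() for t in ts[6:]])
E
```

```text
[[13.7, 9.6], [29.1, 16.2], [45.0, 21.4], [61.3, 25.1], [77.9, 27.4]] [[16.7, 0.8], [33.4, 0.2], [50.0, -2.0], [66.4, -5.6], [82.3, -10.6]]
```

```bash
python3 -m jog '[[[0,-10,13,0,0,0,0],[0,-16,29,0,0,0,0],[0,-21,45,0,0,0,0],[0,-25,61,0,0,0,0],[0,-27,78,0,0,0,0]]]'; python3 -m jog '[[[0,-1,0,0,0,0,0],[0,-1,0,0,0,0,0]]]'
```

```text
time: 5.25
tcp_pos: [0.6161, -0.2061, 0.2974]
tcp_rot: [-0.506, 0.508, -0.493, 0.492]
wrist_force: [-5.5, -1.6, 6.2]
grip_width: 0.0079
time: 5.5
tcp_pos: [0.6173, -0.2061, 0.2975]
tcp_rot: [0.507, -0.507, 0.492, -0.493]
wrist_force: [3.6, -1.7, -4.2]
grip_width: 0.0081
```

```bash
python3 -m jog '[[[0,0,16,0,0,0,0],[0,0,32,0,0,0,0],[0,2,48,0,0,0,0],[0,6,64,0,0,0,0],[0,11,80,0,0,0,0]]]'; python3 -m jog '[[[0,0,0,0,0,0,0],[0,0,0,0,0,0,0]]]'; python3 - <<'E'
from h import *
print(np.degrees(np.arctan2(env.state()["tcp_pos"][2]-.006-.1048,.6332-env.state()["tcp_pos"][0])))
for n in("scene","side"):
    c=cam(n); cv2.imwrite(f"pics/b_{n}.png",c["image"][:,:,::-1])
E
```

```text
time: 6.12
tcp_pos: [0.6983, -0.2036, 0.2869]
tcp_rot: [0.507, -0.507, 0.493, -0.493]
wrist_force: [-3.1, -2.7, 1.7]
grip_width: 0.0081
time: 6.38
tcp_pos: [0.6982, -0.2037, 0.2869]
tcp_rot: [0.508, -0.507, 0.492, -0.493]
wrist_force: [3.0, -2.3, -0.9]
grip_width: 0.008
110.25277771117017
```

View pics/b_side.png

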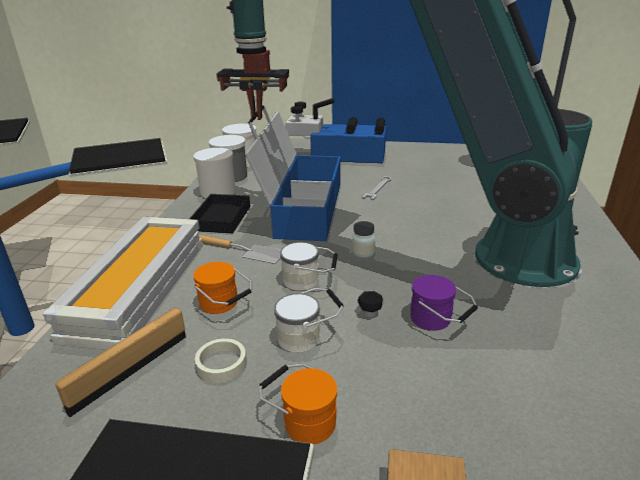

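Lid leans back about 110°, bar still in the fingers at (258,118). The bays (310,190) look clear. Release, rise, go back.

```bash
python3 -m jog '[[[0,0,0,0,0,0,30],[0,0,0,0,0,0,30],[0,0,0,0,0,0,30],[0,-20,0,0,0,0,30],[0,-75,0,0,0,0,30]]]'; python3 -m jog '[[[0,-5,-60,0,0,0,24],[0,-5,-120,0,0,0,24],[-40,-5,-160,0,0,0,24]]]'; python3 - <<'E'
from h import *
a=cam("scene");b=cam("side")
for nm,p,q in(("bar",None,None),):
    for n,c,bx in(("scene",a,(60,90,230,260)),("side",b,(235,90,300,180))):
        im=c["image"].astype(int)
        for t in blobs(im.max(2)<60,bx,15)[:5]: print(n,t[0],t[1],t[2].tolist())
for nm,bx,bs in(("A",(280,240,320,262),(328,250,340,270)),("B",(345,262,380,273),(322,285,346,310)),("knob",(335,238,365,262),(355,285,387,310))):
    im=a["image"].astype(int);t=blobs(im.max(2)<65,bx,15)[0]; ib=b["image"].astype(int);u=blobs(ib.max(2)<65,bs,15)[0]
    print(nm,tri(a,t[1],b,u[1])[0].round(4)); P=t[2]; z=tri(a,t[1],b,u[1])[0][2]
    l=sorted([(np.linalg.norm(P[0]-P[1]),P[0]-P[1]),(np.linalg.norm(P[1]-P[2]),P[1]-P[2])],key=lambda v:-v[0])[0][1]
    d=plane(a,t[1]+l/2,z)-plane(a,t[1]-l/2,z); print("len",np.linalg.norm(d).round(4),"normal yaw deg",(np.degrees(np.arctan2(d[1],d[0]))%180-90).round(1))
cv2.imwrite("pics/c_lid.png",np.hstack([cv2.resize(a["image"][60:280,20:240,::-1],(400,400)),cv2.resize(b["image"][90:250,220:380,::-1],(400,400))]))
E
```

```text
time: 7.1
tcp_pos: [0.695, -0.2029, 0.3591]
tcp_rot: [-0.506, 0.508, -0.495, 0.49]
wrist_force: [0.4, -0.1, 0.3]
grip_width: 0.0303
time: 7.48
tcp_pos: [0.5334, -0.1694, 0.3673]
tcp_rot: [-0.506, 0.507, -0.493, 0.494]
wrist_force: [0.6, 1.2, 0.8]
grip_width: 0.0242
scene 1782 [110.9 119.8] [[75.2, 137.3], [91.0, 74.0], [155.2, 90.1], [139.4, 153.4]]
scene 182 [ 84.  225.3] [[59.2, 217.1], [60.6, 213.6], [110.4, 233.6], [109.0, 237.0]]
scene 115 [140.4 112.2] [[129.0, 116.1], [141.6, 102.1], [150.5, 110.2], [138.0, 124.2]]
side 80 [295.8 108.2] [[291.0, 102.0], [299.0, 102.0], [299.0, 113.0], [291.0, 113.0]]
side 53 [243.  157.9] [[235.8, 149.4], [243.0, 147.0], [252.2, 174.6], [245.0, 177.0]]
side 45 [256.4 113.9] [[248.0, 121.0], [263.0, 106.0], [264.5, 107.5], [249.5, 122.5]]
A [0.4389 0.1575 0.0569]
len 0.0538 normal yaw deg 2.3
B [0.4177 0.3152 0.0719]
len 0.0522 normal yaw deg 33.9
knob [0.3517 0.2593 0.031 ]
len 0.0472 normal yaw deg 26.1
```

View pics/c_lid.png

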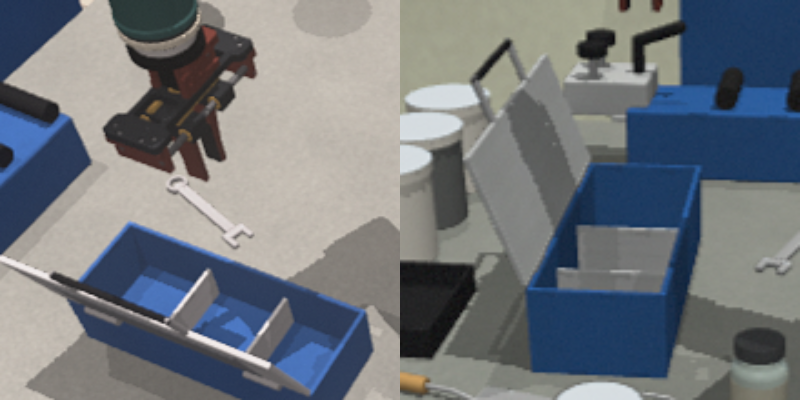

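The lid stays leaning back with the bar at (110,290) left / (493,60) right, three bays visible. Check lid angle and chest corners numerically.

```bash
python3 - <<'E'
from h import *
a=cam("scene");b=cam("side")
X,e=tri(a,(84,225.3),b,(256.4,113.9)); print("bar",X.round(4),e); print(np.degrees(np.arctan2(X[2]-.099,.632-X[0])))
f1=plane(a,(91.5,183.2),.095); f2=plane(a,(224.6,232.2),.095); print(f1,f2,np.linalg.norm(f2-f1))
# side: front-far (700,168)->, front-near (666,292), back-near (531,290) in crop right half
for p in((300,168),(266,292),(131,290)): print(plane(b,(220+p[0]*.4,90+p[1]*.4),.095).round(4))
E
python3 plan.py 2.5 .4389 .1575 .20
```

```text
bar [ 0.6954 -0.1936  0.2764] [np.float64(0.5689607583717227), np.float64(0.5542284902897597)]
109.67804418729777
[ 0.49911613 -0.39115792  0.095     ] [ 0.48370921 -0.01492219  0.095     ] 0.3765510614821765
[ 0.4955 -0.3857  0.095 ]
[ 0.4844 -0.0306  0.095 ]
[ 0.6197 -0.0188  0.095 ]
q6 -0.46 t 7.67 grasp [ 0.5353 -0.1679  0.3618] w 24.2 F [ 1.1 -0.6 -0. ]
[-328.2  161.6  -86.9] [-0.001 -0.014  0.   ]
```

```bash
python3 -m jog '[[[-60,0,-16,0,0,0,24],[-120,20,-32,0,0,0,24],[-180,50,-48,0,0,0,24],[-240,80,-64,0,-0.014,0,24],[-300,110,-80,0,-0.014,0,24]]]'; python3 plan.py 2.5 .4389 .1575 .16 .4389 .1575 .057
```

```text
time: 8.3
tcp_pos: [0.4543, 0.1118, 0.2663]
tcp_rot: [0.511, -0.51, 0.489, -0.49]
wrist_force: [1.0, 1.4, 0.3]
grip_width: 0.0243
q6 0.05 t 8.3 grasp [0.4543 0.1118 0.2603] w 24.3 F [1.  1.4 0.3]
[-46.4 100.3 -13.7] [-0.002 -0.001 -0.   ]
[-46.3 203.3 -13.9] [-0.002 -0.001 -0.   ]
```

```bash
python3 -m jog '[[[-25,50,-8,0,0,0,24],[-46,100,-14,0,0,0,24],[-46,100,-14,0,0,0,24],[-46,100,-14,0,0,0,24]]]'; python3 plan.py 2.5 .4389 .1575 .16 .4389 .1575 .057;  python3 - <<'E'
from h import *
c=cam("scene");b=cam("side");w=cam("wrist");cv2.imwrite("pics/d1.png",np.hstack([cv2.resize(c["image"][200:320,230:350,::-1],(400,400)),cv2.resize(w["image"][:,:,::-1],(400,300)).copy() if 0 else cv2.copyMakeBorder(cv2.resize(w["image"][:,:,::-1],(400,300)),0,100,0,0,cv2.BORDER_CONSTANT)]))
E
```

```text
time: 8.8
tcp_pos: [0.4391, 0.1554, 0.1678]
tcp_rot: [0.511, -0.51, 0.489, -0.49]
wrist_force: [0.8, -0.6, -0.1]
grip_width: 0.0235
q6 0.15 t 8.8 grasp [0.4391 0.1554 0.1618] w 23.5 F [ 0.8 -0.6 -0.1]
[-2.1  1.8 -0.1] [-0.002 -0.     0.   ]
[ -2.1 104.8  -0.3] [-0.002 -0.     0.   ]
```

View pics/d1.png

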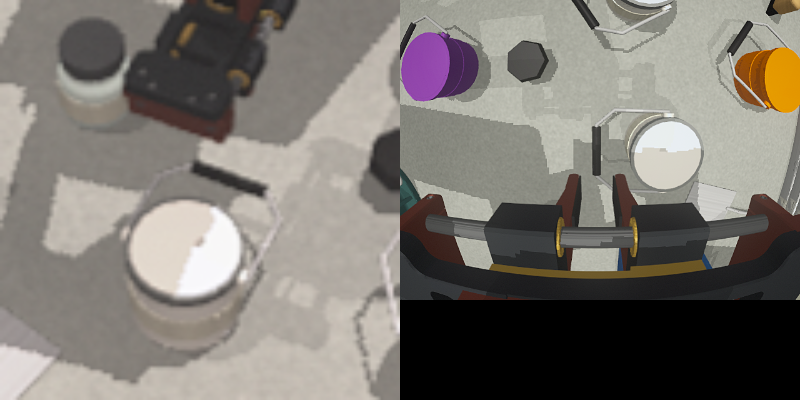

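The wrist view shows the sleeve at (597,150), centred between the fingers (572 and 622). Descend and pinch.

```bash
python3 -m jog '[[[-2,40,0,0,0,0,24],[-2,80,0,0,0,0,24],[-2,104,0,0,0,0,24],[-2,104,0,0,0,0,24],[-2,104,0,0,0,0,24]]]';python3 -m jog '[[[0,0,0,0,0,0,0],[0,0,0,0,0,0,0],[0,0,0,0,0,0,0],[0,0,0,0,0,0,0],[0,0,0,0,0,0,0]]]'; python3 - <<'E'
import numpy as np
for nm,d0,z0 in(("A",76.5,57),("B",77,72)):
    t0=np.arctan2(z0-66,d0); f=lambda t:np.array([d0-78*np.cos(t),78*np.sin(t)+66-z0])
    print(nm,[f(t).round(1).tolist() for t in np.linspace(t0,1.571,11)[1:]])
E
```

```text
time: 9.57
tcp_pos: [0.4382, 0.1574, 0.0641]
tcp_rot: [0.511, -0.51, 0.489, -0.49]
wrist_force: [0.1, 0.3, 0.2]
grip_width: 0.0239
time: 10.2
tcp_pos: [0.4376, 0.1577, 0.063]
tcp_rot: [0.511, -0.51, 0.489, -0.489]
wrist_force: [3.6, 0.1, 0.8]
grip_width: 0.0091
A [[-1.4, 13.0], [0.4, 26.1], [4.3, 38.6], [10.3, 50.3], [18.2, 60.8], [27.8, 69.9], [38.7, 77.2], [50.7, 82.6], [63.4, 85.9], [76.5, 87.0]]
B [[1.0, 11.6], [4.5, 22.7], [9.5, 33.1], [16.1, 42.7], [24.0, 51.3], [33.1, 58.5], [43.2, 64.3], [54.1, 68.6], [65.4, 71.1], [77.0, 72.0]]
```

```bash
python3 -m jog '[[[0,-13,-1,0,0,0,0],[0,-26,0,0,0,0,0],[0,-38,4,0,0,0,0],[0,-50,10,0,0,0,0],[0,-60,18,0,0,0,0]]]';python3 -m jog '[[[0,-9,10,0,0,0,0],[0,-16,21,0,0,0,0],[0,-21,33,0,0,0,0],[0,-25,45,0,0,0,0],[0,-26,58,0,0,0,0]]]'; python3 -m jog '[[[0,0,0,0,0,0,0],[0,0,0,0,0,0,0]]]';  python3 - <<'E'
from h import *
a=cam("scene");b=cam("side");im=a["image"].astype(int)
cv2.imwrite("pics/e1.png",np.hstack([cv2.resize(a["image"][200:320,230:350,::-1],(400,400)),cv2.resize(b["image"][190:310,240:360,::-1],(400,400))]))
E
```

```text
time: 10.82
tcp_pos: [0.4531, 0.1581, 0.1233]
tcp_rot: [-0.51, 0.512, -0.49, 0.488]
wrist_force: [-4.7, -0.2, 2.3]
grip_width: 0.0091
time: 11.45
tcp_pos: [0.5144, 0.1609, 0.1492]
tcp_rot: [0.511, -0.51, 0.489, -0.489]
wrist_force: [0.4, -0.5, 1.7]
grip_width: 0.009
time: 11.7
tcp_pos: [0.5123, 0.1607, 0.1483]
tcp_rot: [-0.51, 0.511, -0.489, 0.489]
wrist_force: [-0.7, 0.3, 0.0]
grip_width: 0.0095
```

View pics/e1.png

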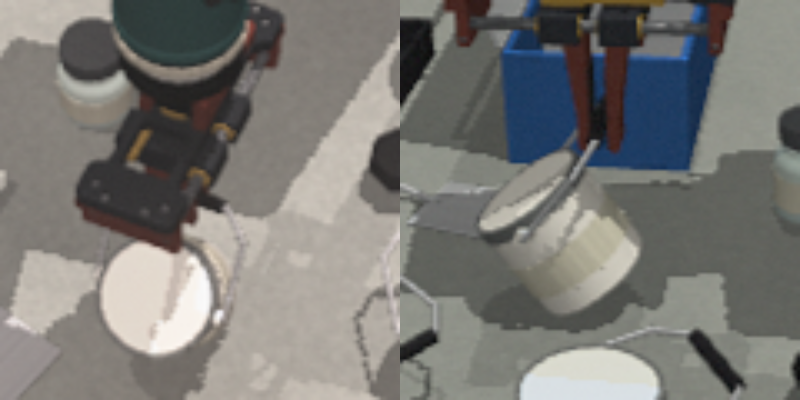

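The pail came up tilted about 35° with the bail only partly swung, so the bail friction tipped the light pail. I'll let it rest and see whether it's settling or held.

```bash
python3 -m jog '[[[0,0,0,0,0,0,0],[0,0,0,0,0,0,0],[0,0,0,0,0,0,0],[0,0,0,0,0,0,0],[0,0,0,0,0,0,0]]]'; python3 - <<'E'
from h import *
b=cam("side"); old=cv2.imread("pics/e1.png")[:,400:]; new=cv2.resize(b["image"][190:310,240:360,::-1],(400,400)); print(np.abs(old.astype(int)-new).max(2).__gt__(40).sum())
cv2.imwrite("pics/e2.png",new)
E
```

```text
time: 12.42
tcp_pos: [0.5127, 0.1608, 0.1488]
tcp_rot: [0.511, -0.511, 0.489, -0.489]
wrist_force: [-0.7, -0.5, 0.5]
grip_width: 0.0093
82
```

```bash
python3 -m jog '[[[0,2,-7,0,0,0,0],[0,5,-13,0,0,0,0],[0,8,-20,0,0,0,0],[0,11,-27,0,0,0,0],[0,15,-33,0,0,0,0]]]'; python3 -m jog '[[[0,4,-7,0,0,0,0],[0,8,-13,0,0,0,0],[0,13,-18,0,0,0,0],[0,18,-23,0,0,0,0],[0,23,-29,0,0,0,0]]]'; python3 -m jog '[[[0,6,-5,0,0,0,0],[0,12,-10,0,0,0,0],[0,12,-10,0,0,0,0],[0,12,-10,0,0,0,0]]]'; python3 - <<'E'
from h import *
a=cam("scene");b=cam("side")
cv2.imwrite("pics/e3.png",np.hstack([cv2.resize(a["image"][200:320,230:350,::-1],(400,400)),cv2.resize(b["image"][190:310,240:360,::-1],(400,400))]))
E
```

```text
time: 13.1
tcp_pos: [0.4787, 0.1593, 0.1335]
tcp_rot: [-0.51, 0.511, -0.489, 0.489]
wrist_force: [-3.0, -0.5, 2.6]
grip_width: 0.0093
time: 13.72
tcp_pos: [0.4504, 0.1581, 0.1103]
tcp_rot: [-0.511, 0.511, -0.489, 0.489]
wrist_force: [-3.4, -0.6, 0.9]
grip_width: 0.0094
time: 14.22
tcp_pos: [0.4411, 0.1577, 0.0988]
tcp_rot: [0.511, -0.511, 0.489, -0.489]
wrist_force: [-3.4, 0.7, 0.4]
grip_width: 0.0093
```

View pics/e3.png

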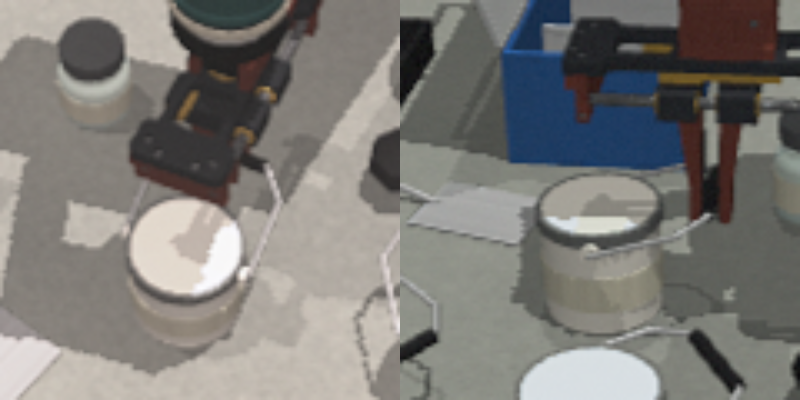

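Pail A is flat again in place (lid centre at (190,245) in the left crop). I'll re-swing slowly, with slight outward bias.

```bash
python3 - <<'E'
from h import *
a=cam("scene"); im=a["image"].astype(int)
print(plane(a,(287,273.5),.078))
f=lambda t,r:np.array([-r*np.cos(t),r*np.sin(t)])
ts=np.linspace(.279,1.571,26); r=np.linspace(78,80,26); r[10:]=79
P=np.array([f(t,q) for t,q in zip(ts,r)])
for k in range(0,25,5): print((P[k+1:k+6]-P[k]).round(0).astype(int).tolist())
E
```

```text
[0.51234383 0.1649477  0.078     ]
[[1, 4], [2, 8], [4, 11], [6, 15], [8, 19]]
[[2, 3], [4, 7], [7, 10], [9, 13], [12, 16]]
[[3, 3], [6, 5], [9, 8], [13, 10], [16, 12]]
[[4, 2], [7, 4], [11, 5], [15, 7], [19, 8]]
[[4, 1], [8, 2], [12, 2], [16, 3], [20, 3]]
```

```bash
python3 -m jog '[[[0,-4,-2,0,0,0,0],[0,-8,-1,0,0,0,0],[0,-11,1,0,0,0,0],[0,-15,4,0,0,0,0],[0,-19,6,0,0,0,0]]]' | grep -E 'tcp_pos|force'; python3 -m jog '[[[0,-3,2,0,0,0,0],[0,-7,4,0,0,0,0],[0,-10,7,0,0,0,0],[0,-13,9,0,0,0,0],[0,-16,12,0,0,0,0]]]'| grep -E 'tcp_pos|force'; python3 - <<'E'
from h import *
b=cam("side")
cv2.imwrite("pics/e4.png",cv2.resize(b["image"][190:310,240:360,::-1],(300,300)))
E
```

```text
tcp_pos: [0.4473, 0.158, 0.1181]
wrist_force: [1.7, -0.3, -2.3]
tcp_pos: [0.4589, 0.1584, 0.1339]
wrist_force: [2.1, 0.2, -2.3]
```

View pics/e4.png

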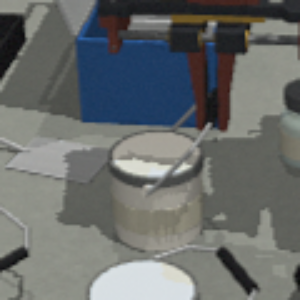

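Pail remains flat, bail about 38° up. Continue.

```bash
python3 -m jog '[[[0,-3,3,0,0,0,0],[0,-5,6,0,0,0,0],[0,-8,9,0,0,0,0],[0,-10,13,0,0,0,0],[0,-12,16,0,0,0,0]]]' | grep -E 'tcp_pos|force'; python3 -m jog '[[[0,-2,4,0,0,0,0],[0,-4,7,0,0,0,0],[0,-5,11,0,0,0,0],[0,-7,15,0,0,0,0],[0,-8,19,0,0,0,0]]]'| grep -E 'tcp_pos|force';  python3 -m jog '[[[0,-1,4,0,0,0,0],[0,-2,8,0,0,0,0],[0,-2,12,0,0,0,0],[0,-3,16,0,0,0,0],[0,-3,18,0,0,0,0]]]'| grep -E 'tcp_pos|force'; python3 - <<'E'
from h import *
a=cam("scene");b=cam("side")
cv2.imwrite("pics/e5.png",np.hstack([cv2.resize(a["image"][200:320,230:350,::-1],(400,400)),cv2.resize(b["image"][190:310,240:360,::-1],(400,400))]))
E
```

```text
tcp_pos: [0.475, 0.1591, 0.1458]
wrist_force: [1.0, -1.3, -3.4]
tcp_pos: [0.4933, 0.1599, 0.1535]
wrist_force: [-1.4, 0.5, -6.0]
tcp_pos: [0.5121, 0.1608, 0.1568]
wrist_force: [0.2, -0.7, -5.3]
```

View pics/e5.png

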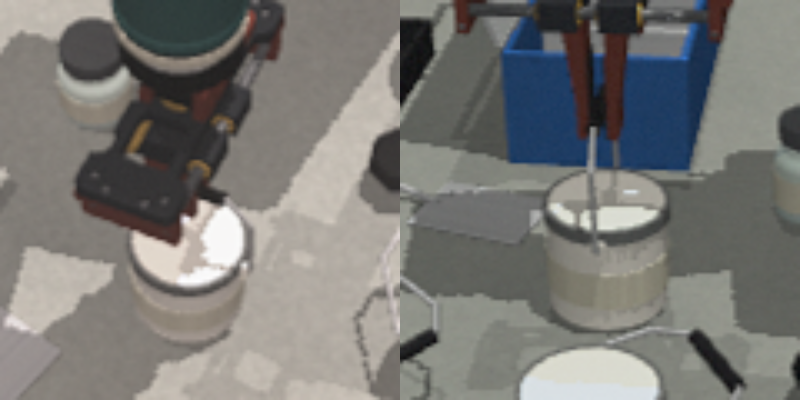

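Bail upright, pail flat, weight about 5 N coming on. Lift slowly and check it hangs plumb.

```bash
python3 -m jog '[[[0,-3,0,0,0,0,0],[0,-6,0,0,0,0,0],[0,-10,0,0,0,0,0],[0,-15,0,0,0,0,0],[0,-20,0,0,0,0,0]]]' | grep -E 'tcp_pos|force|width'; python3 -m jog '[[[0,-20,0,0,0,0,0],[0,-45,0,0,0,0,0],[0,-75,0,0,0,0,0],[0,-105,0,0,0,0,0],[0,-125,0,0,0,0,0]]]'| grep -E 'tcp_pos|force|width';python3 plan.py 2.2 .556 -.204 .295
```

```text
tcp_pos: [0.5117, 0.1607, 0.1772]
wrist_force: [0.5, -0.4, -6.3]
grip_width: 0.009
tcp_pos: [0.5119, 0.1608, 0.3036]
wrist_force: [0.3, -0.4, -6.9]
grip_width: 0.0092
q6 0.13 t 18.9 grasp [0.512  0.1608 0.2976] w 9.2 F [ 0.3 -0.4 -6.9]
[366.3   2.5  28.3] [-0.002  0.005 -0.   ]
```

```bash
python3 -m jog '[[[8,0,1,0,0,0,0],[22,0,2,0,0,0,0],[42,0,3,0,0,0,0],[68,0,5,0,0,0,0],[98,0,7,0,0,0,0]]]' | grep -E 'tcp_pos|force|width'; python3 -m jog '[[[33,0,3,0,0,0,0],[67,0,5,0,0,0,0],[101,0,8,0,0,0,0],[135,0,10,0,0,0,0],[168,0,13,0,0,0,0]]]'| grep -E 'tcp_pos|force|width';python3 -m jog '[[[28,0,2,0,0,0,0],[52,0,4,0,0,0,0],[72,0,6,0,0,0,0],[86,0,7,0,0,0,0],[96,0,8,0,0,0,0]]]'| grep -E 'tcp_pos|force|width';python3 -m jog '[[[4,0,0,0,0,0,0],[4,0,0,0,0,0,0],[4,0,0,0,0,0,0],[4,0,0,0,0,0,0],[4,0,0,0,0,0,0]]]'| grep -E 'tcp_pos|force|width'; python3 plan.py 2.2 .556 -.204 .295;python3 - <<'E'
from h import *
a=cam("scene");b=cam("side")
cv2.imwrite("pics/f1.png",np.hstack([cv2.resize(a["image"][100:300,20:220,::-1],(400,400)),cv2.resize(b["image"][90:250,220:380,::-1],(400,400))]))
E
```

```text
tcp_pos: [0.5219, 0.0615, 0.3002]
wrist_force: [0.5, -0.1, -6.4]
grip_width: 0.009
tcp_pos: [0.5418, -0.1062, 0.3001]
wrist_force: [0.8, 0.1, -6.2]
grip_width: 0.0091
tcp_pos: [0.5553, -0.2003, 0.3016]
wrist_force: [-0.8, 0.4, -6.5]
grip_width: 0.0091
tcp_pos: [0.5554, -0.2034, 0.3018]
wrist_force: [0.3, -0.3, -6.2]
grip_width: 0.009
q6 -0.51 t 21.4 grasp [ 0.5554 -0.2034  0.2958] w 9.0 F [ 0.3 -0.3 -6.2]
[0.6 0.8 0.6] [ 0.     0.005 -0.   ]
```

View pics/f1.png

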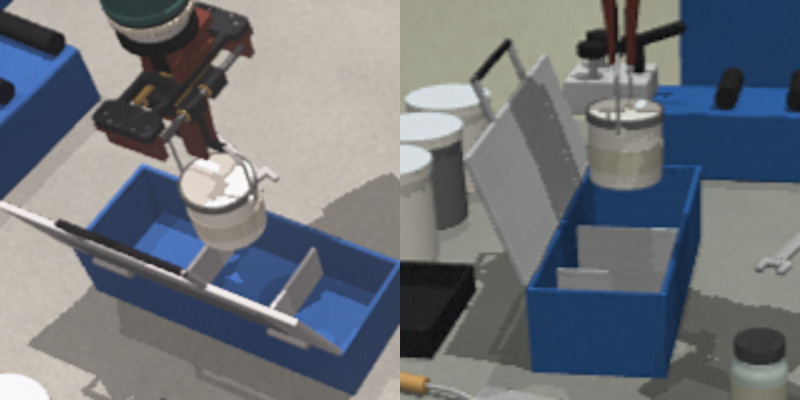

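Pail hangs plumb over the chest's middle. Lower gently.

```bash
python3 -m jog '[[[0,15,0,0,0,0,0],[0,40,0,0,0,0,0],[0,70,1,0,0,0,0],[0,95,1,0,0,0,0],[0,112,1,0,0,0,0]]]' | grep -E 'tcp_pos|force|width'; python3 -m jog '[[[0,8,0,0,0,0,0],[0,14,0,0,0,0,0],[0,18,0,0,0,0,0],[0,21,0,0,0,0,0],[0,24,0,0,0,0,0]]]'| grep -E 'tcp_pos|force|width'
```

```text
tcp_pos: [0.5555, -0.2033, 0.1875]
wrist_force: [-0.0, -0.2, -6.3]
grip_width: 0.0089
tcp_pos: [0.5567, -0.2038, 0.166]
wrist_force: [0.1, -0.4, -5.9]
grip_width: 0.0093
```

```bash
python3 -m jog '[[[0,1,0,0,0,0,0],[0,2,0,0,0,0,0],[0,3,0,0,0,0,0],[0,4,0,0,0,0,0],[0,4,0,0,0,0,0]]]' | grep -E 'tcp_pos|force|width'; python3 -m jog '[[[0,1,0,0,0,0,0],[0,1,0,0,0,0,0]]]'| grep -E 'tcp_pos|force|width'
```

```text
tcp_pos: [0.5564, -0.2036, 0.1617]
wrist_force: [0.5, -1.3, -5.9]
grip_width: 0.0092
tcp_pos: [0.5564, -0.2036, 0.1607]
wrist_force: [0.9, -0.1, -6.4]
grip_width: 0.0089
```

```bash
for i in 1 2 3; do python3 -m jog '[[[0,1,0,0,0,0,0],[0,2,0,0,0,0,0],[0,2,0,0,0,0,0]]]' | grep -E 'tcp_pos|force'; done
```

```text
tcp_pos: [0.5566, -0.2038, 0.1589]
wrist_force: [0.9, -0.4, -4.8]
tcp_pos: [0.5581, -0.204, 0.1587]
wrist_force: [0.1, 1.7, 6.6]
tcp_pos: [0.5597, -0.2041, 0.1585]
wrist_force: [1.1, 3.4, 18.0]
```

```bash
python3 -m jog '[[[0,-2,0,0,0,0,0],[0,-3,0,0,0,0,0],[0,-3,0,0,0,0,0]]]' | grep -E 'tcp_pos|force'
```

```text
tcp_pos: [0.5571, -0.2039, 0.1587]
wrist_force: [-0.2, 1.6, 8.5]
```

```bash
python3 -m jog '[[[0,-1,0,0,0,0,0],[0,-1.5,0,0,0,0,0],[0,-1.5,0,0,0,0,0]]]' | grep -E 'tcp_pos|force'; python3 -m jog '[[[0,0,0,0,0,0,14],[0,0,0,0,0,0,18],[0,0,0,0,0,0,24],[0,0,0,0,0,0,24]]]' | grep -E 'tcp_pos|force|width';python3 -m jog '[[[0,-10,0,0,0,0,24],[0,-40,0,0,0,0,24],[0,-90,0,0,0,0,24],[0,-150,0,0,0,0,24],[0,-200,0,0,0,0,24]]]' | grep -E 'tcp_pos|force|width'; python3 plan.py 34 .4177 .3152 .2; python3 - <<'E'
from h import *
a=cam("scene");b=cam("side")
cv2.imwrite("pics/g1.png",np.hstack([cv2.resize(a["image"][150:350,20:220,::-1],(400,400)),cv2.resize(b["image"][90:250,220:380,::-1],(400,400))]))
for nm,bx,bs in(("B",(345,262,380,273),(322,285,346,310)),):
    im=a["image"].astype(int);t=blobs(im.max(2)<65,bx,15)[0]; ib=b["image"].astype(int);u=blobs(ib.max(2)<65,bs,15)[0]
    print(nm,t[1],u[1],tri(a,t[1],b,u[1]))
E
```

```text
tcp_pos: [0.556, -0.2038, 0.1588]
wrist_force: [0.1, -1.0, -0.0]
tcp_pos: [0.5564, -0.2037, 0.1593]
wrist_force: [0.3, -0.1, 0.5]
grip_width: 0.0242
tcp_pos: [0.5565, -0.2037, 0.3626]
wrist_force: [1.2, -0.2, -0.5]
grip_width: 0.0241
q6 -0.51 t 26.62 grasp [ 0.5565 -0.2037  0.3566] w 24.1 F [ 1.2 -0.2 -0.5]
[-524.6  155.8 -116.7] [-0.002 -0.55   0.002]
B [362.8 268. ] [334.1 297.7] (array([0.41777354, 0.31543043, 0.07218371]), [np.float64(0.1562597031552187), np.float64(0.24825677958016176)])
```

View pics/g1.png

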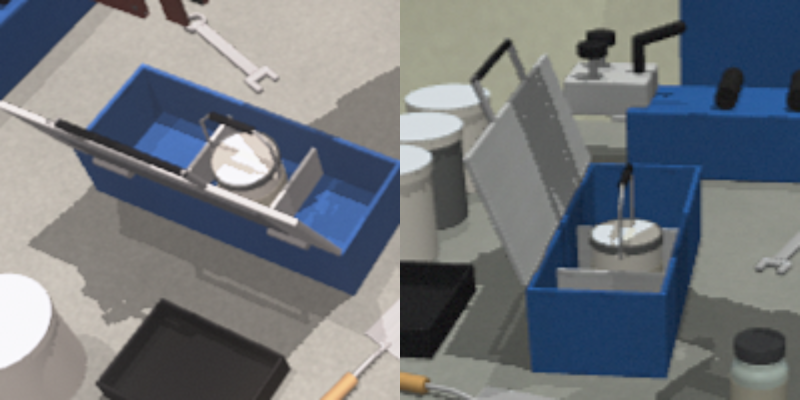

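Pail A stands flat in the middle bay with the bail upright (230,122 left; 627,175 right), lid still back. Pail B unchanged. Go to it.

```bash
python3 -m jog '[[[-50,15,-11,0,-0.05,0,24],[-105,30,-23,0,-0.1,0,24],[-160,45,-35,0,-0.15,0,24],[-215,60,-47,0,-0.2,0,24],[-265,75,-58,0,-0.25,0,24]]]' | grep tcp_pos; python3 plan.py 34 .4177 .3153 .2
```

```text
tcp_pos: [0.4859, 0.0603, 0.2837]
q6 -0.31 t 27.35 grasp [0.4859 0.0603 0.2777] w 24.1 F [0.3 0.5 0.1]
[-263.8   77.8    8.7] [-0.    -0.299 -0.   ]
```

```bash
python3 - <<'E'
from h import *
a=cam("scene");b=cam("side")
for n,c,bx in(("scene",a,(345,275,395,318)),("side",b,(272,290,325,325))):
    im=c["image"].astype(int)
    for t in blobs((im[:,:,2]>(215 if n=="scene" else 190))&(im[:,:,2]-im[:,:,0]>-3),bx,80)[:1]: print(n,t[0],t[1],plane(c,t[1],.078).round(4))
E
```

```text
scene 806 [369.8 294.8] [0.4809 0.3577 0.078 ]
side 801 [296.2 306.5] [0.4818 0.3592 0.078 ]
```

```bash
python3 -m jog '[[[-55,15,2,0,-0.06,0,24],[-110,30,4,0,-0.12,0,24],[-165,45,6,0,-0.18,0,24],[-215,62,8,0,-0.24,0,24],[-264,78,9,0,-0.3,0,24]]]' | grep tcp_pos; python3 -m jog '[[[0,0,0,0,0,0,24],[0,0,0,0,0,0,24]]]' | grep tcp_pos; python3 plan.py 34 .4177 .3153 .15 .4177 .3153 .068; python3 - <<'E'
from h import *
w=cam("wrist");a=cam("scene")
cv2.imwrite("pics/h1.png",np.hstack([w["image"][60:460,120:520,::-1],cv2.resize(a["image"][200:340,300:440,::-1],(400,400))]))
E
```

```text
tcp_pos: [0.4196, 0.315, 0.206]
tcp_pos: [0.4199, 0.3132, 0.2064]
q6 -0.08 t 28.32 grasp [0.4199 0.3132 0.2004] w 24.1 F [0.4 0.6 0.5]
[-3.  50.4 -0.7] [ 0.    -0.001  0.001]
[ -3.  132.4  -0.6] [ 0.    -0.001  0.001]
```

View pics/h1.png

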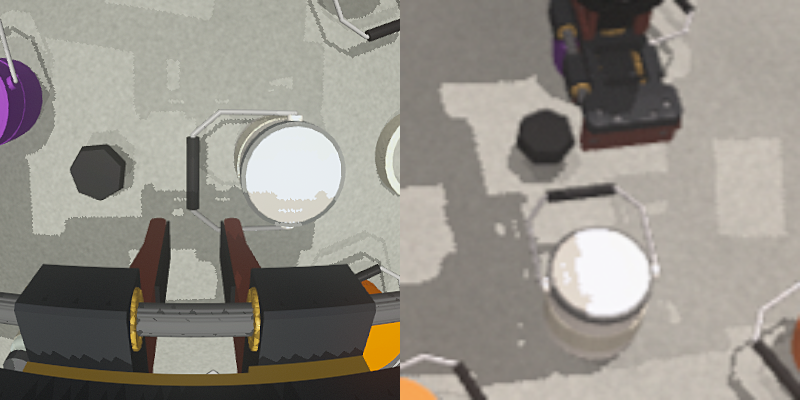

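Wrist view: sleeve at (193,172), centred between the fingers (158 and 233). Descend, pinch.

```bash
python3 -m jog '[[[-3,40,-1,0,0,0,24],[-3,80,-1,0,0,0,24],[-3,115,-1,0,0,0,24],[-3,132,-1,0,0,0,24],[-3,132,-1,0,0,0,24]]]' | grep -E 'tcp_pos|force'; python3 -m jog '[[[0,0,0,0,0,0,0],[0,0,0,0,0,0,0],[0,0,0,0,0,0,0],[0,0,0,0,0,0,0],[0,0,0,0,0,0,0]]]' | grep -E 'tcp_pos|force|width'; python3 - <<'E'
import numpy as np
f=lambda t,r:np.array([-r*np.cos(t),r*np.sin(t)])
ts=np.linspace(.04,1.571,31); r=np.full(31,79.); r[0]=78
P=np.array([f(t,q) for t,q in zip(ts,r)])
for k in range(0,30,5): print((P[k+1:k+6]-P[k]).round(0).astype(int).tolist())
E
```

```text
tcp_pos: [0.417, 0.3143, 0.0736]
wrist_force: [0.3, -0.1, 0.8]
tcp_pos: [0.4172, 0.3159, 0.0745]
wrist_force: [0.5, -1.7, -0.3]
grip_width: 0.0093
[[-1, 4], [0, 8], [0, 12], [1, 16], [2, 20]]
[[1, 4], [3, 8], [4, 11], [6, 15], [8, 18]]
[[2, 3], [5, 7], [7, 10], [10, 13], [13, 16]]
[[3, 3], [6, 5], [9, 8], [13, 10], [16, 12]]
[[4, 2], [7, 4], [11, 5], [15, 6], [19, 8]]
[[4, 1], [8, 2], [12, 2], [16, 2], [20, 3]]
```

```bash
python3 -m jog '[[[0,-4,-1,0,0,0,0],[0,-8,0,0,0,0,0],[0,-12,0,0,0,0,0],[0,-16,1,0,0,0,0],[0,-20,2,0,0,0,0]]]' | grep -E 'tcp_pos|force'; python3 -m jog '[[[0,-4,1,0,0,0,0],[0,-8,3,0,0,0,0],[0,-11,4,0,0,0,0],[0,-15,6,0,0,0,0],[0,-18,8,0,0,0,0]]]' | grep -E 'tcp_pos|force';python3 -m jog '[[[0,-3,2,0,0,0,0],[0,-7,5,0,0,0,0],[0,-10,7,0,0,0,0],[0,-13,10,0,0,0,0],[0,-16,13,0,0,0,0]]]' | grep -E 'tcp_pos|force'
```

```text
tcp_pos: [0.4188, 0.3172, 0.0946]
wrist_force: [1.9, 0.6, -1.8]
tcp_pos: [0.4251, 0.3214, 0.1125]
wrist_force: [1.2, 0.3, -0.7]
tcp_pos: [0.4361, 0.3288, 0.1284]
wrist_force: [2.5, 1.2, -2.4]
```

```bash
python3 -m jog '[[[0,-3,3,0,0,0,0],[0,-5,6,0,0,0,0],[0,-8,9,0,0,0,0],[0,-10,13,0,0,0,0],[0,-12,16,0,0,0,0]]]' | grep -E 'tcp_pos|force'; python3 -m jog '[[[0,-2,4,0,0,0,0],[0,-4,7,0,0,0,0],[0,-5,11,0,0,0,0],[0,-6,15,0,0,0,0],[0,-8,19,0,0,0,0]]]' | grep -E 'tcp_pos|force'; python3 -m jog '[[[0,-1,4,0,0,0,0],[0,-2,8,0,0,0,0],[0,-2,12,0,0,0,0],[0,-2,15,0,0,0,0],[0,-3,18,0,0,0,0]]]' | grep -E 'tcp_pos|force'; python3 - <<'E'
from h import *
a=cam("scene");b=cam("side")
cv2.imwrite("pics/i1.png",np.hstack([cv2.resize(a["image"][210:350,300:440,::-1],(400,400)),cv2.resize(b["image"][230:370,230:370,::-1],(400,400))]))
for n,c,bx in(("side",b,(272,280,325,330)),):
    im=c["image"].astype(int)
    for t in blobs((im.min(2)>165),bx,50)[:3]: print(n,t[0],t[1],t[2].tolist())
E
python3 plan.py 34 .4816 .3585 .144
```

```text
tcp_pos: [0.4494, 0.3377, 0.1404]
wrist_force: [0.8, -0.1, -2.4]
tcp_pos: [0.465, 0.3483, 0.148]
wrist_force: [0.2, 0.6, -6.2]
tcp_pos: [0.4799, 0.3583, 0.1511]
wrist_force: [-0.8, -0.4, -4.8]
side 139 [313.2 305.7] [[307.6, 299.6], [318.5, 298.4], [320.1, 313.0], [309.2, 314.2]]
side 122 [290.3 312.9] [[280.0, 311.0], [287.5, 303.5], [301.0, 317.0], [293.5, 324.5]]
side 94 [302.4 309.6] [[297.0, 302.0], [306.0, 302.0], [306.0, 316.0], [297.0, 316.0]]
q6 -0.07 t 33.52 grasp [0.4803 0.3585 0.1453] w 9.0 F [ 0.3  0.2 -5. ]
[0.8 1.3 1.1] [-0. -0. -0.]
```

```bash
python3 -m jog '[[[0,-3,0,0,0,0,0],[0,-6,0,0,0,0,0],[0,-10,0,0,0,0,0],[0,-15,0,0,0,0,0],[0,-20,0,0,0,0,0]]]' | grep -E 'tcp_pos|force|width'; python3 -m jog '[[[0,-20,0,0,0,0,0],[0,-45,0,0,0,0,0],[0,-75,0,0,0,0,0],[0,-105,0,0,0,0,0],[0,-130,0,0,0,0,0]]]'| grep -E 'tcp_pos|force|width';python3 plan.py 2.2 .553 -.0825 .295;python3 - <<'E'
from h import *
b=cam("side"); c=env.state()["tcp_pos"]; print(proj(b,c)); 
# expected lid centre/pail bottom if hanging plumb
im=b["image"].astype(int); g=c-[0,0,.012]
for k,dz in(("lid",-.066),("bottom",-.144)): print(k,proj(b,g+[0,0,dz]).round(0))
cv2.imwrite("pics/i2.png",b["image"][:,:,::-1])
x,y=proj(b,g+[0,0,-.066]).astype(int)
for t in blobs(im.min(2)>165,(x-40,y-30,x+40,y+60),50)[:3]: print(t[0],t[1],t[2].tolist())
E
```

```text
tcp_pos: [0.4799, 0.3583, 0.1717]
wrist_force: [-0.3, -0.2, -5.5]
grip_width: 0.0093
tcp_pos: [0.4799, 0.3583, 0.3028]
wrist_force: [-0.2, 0.6, -5.5]
grip_width: 0.0094
q6 -0.07 t 34.77 grasp [0.4799 0.3583 0.2968] w 9.4 F [-0.2  0.6 -5.5]
[ 406.4    1.7 -185.7] [-0.001  0.555 -0.   ]
[290.32668469 192.79623625]
lid [293. 235.]
bottom [295. 274.]
238 [263.3 253.2] [[250.4, 258.4], [252.8, 244.0], [275.4, 247.7], [273.0, 262.2]]
128 [311.4 233.1] [[305.8, 227.6], [316.8, 226.5], [318.1, 240.0], [307.1, 241.1]]
114 [286.1 239.6] [[274.5, 240.1], [276.4, 232.6], [298.2, 238.1], [296.4, 245.6]]
```

```bash
python3 -m jog '[[[8,0,-4,0,0,0,0],[23,0,-11,0,0,0,0],[45,0,-21,0,0,0,0],[72,0,-33,0,0,0,0],[102,0,-47,0,0,0,0]]]' | grep -E 'tcp_pos|force|width'; python3 -m jog '[[[34,0,-15,0,0,0,0],[70,0,-32,0,0,0,0],[106,0,-48,0,0,0,0],[142,0,-65,0,0,0,0],[178,0,-82,0,0,0,0]]]'| grep -E 'tcp_pos|force|width';python3 -m jog '[[[36,0,-16,0,0,0,0],[68,0,-31,0,0,0,0],[95,0,-43,0,0,0,0],[114,0,-52,0,0,0,0],[124,0,-56,0,0,0,0]]]'| grep -E 'tcp_pos|force|width';python3 -m jog '[[[2,0,-1,0,0.06,0,0],[2,0,-1,0,0.17,0,0],[2,0,-1,0,0.3,0,0],[2,0,-1,0,0.43,0,0],[2,0,-1,0,0.53,0,0]]]'| grep -E 'tcp_pos|force|width'; python3 -m jog '[[[0,0,0,0,0.02,0,0],[0,0,0,0,0.02,0,0],[0,0,0,0,0.02,0,0],[0,0,0,0,0.02,0,0]]]'| grep -E 'tcp_pos|force|width'; python3 plan.py 2.2 .553 -.0825 .295;python3 - <<'E'
from h import *
a=cam("scene");b=cam("side")
cv2.imwrite("pics/j1.png",np.hstack([cv2.resize(a["image"][100:300,60:260,::-1],(400,400)),cv2.resize(b["image"][90:250,220:380,::-1],(400,400))]))
E
```

```text
tcp_pos: [0.4971, 0.2452, 0.2996]
wrist_force: [0.1, -1.1, -5.5]
grip_width: 0.0089
tcp_pos: [0.5281, 0.0516, 0.2998]
wrist_force: [-0.7, -0.5, -5.8]
grip_width: 0.0089
tcp_pos: [0.5516, -0.0814, 0.3004]
wrist_force: [-0.5, -0.8, -5.4]
grip_width: 0.0092
tcp_pos: [0.5522, -0.0816, 0.3009]
wrist_force: [-1.2, -0.3, -6.1]
grip_width: 0.0092
tcp_pos: [0.5528, -0.0823, 0.3013]
wrist_force: [0.8, 0.4, -5.5]
grip_width: 0.0091
q6 -0.32 t 37.83 grasp [ 0.5528 -0.0823  0.2953] w 9.1 F [ 0.8  0.4 -5.5]
[0.2 0.3 0.2] [-0.     0.005 -0.   ]
```

View pics/j1.png

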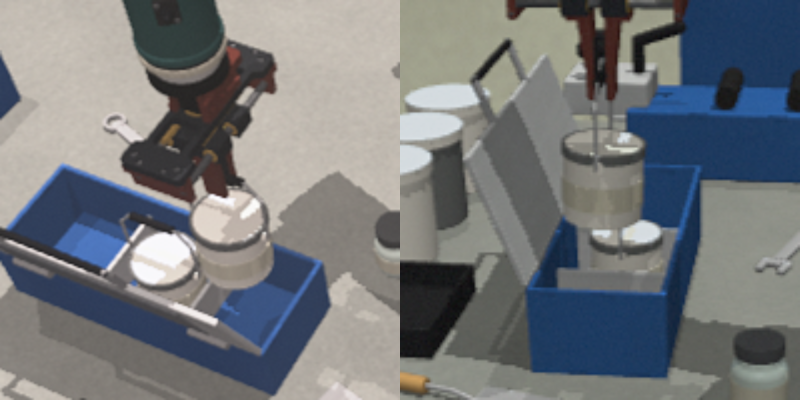

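Pail B hangs plumb above the near bay; pail A's bail is still upright. Lower it.

```bash
python3 -m jog '[[[0,15,0,0,0,0,0],[0,40,0,0,0,0,0],[0,70,0,0,0,0,0],[0,95,0,0,0,0,0],[0,112,0,0,0,0,0]]]' | grep -E 'tcp_pos|force|width'; python3 -m jog '[[[0,8,0,0,0,0,0],[0,14,0,0,0,0,0],[0,18,0,0,0,0,0],[0,22,0,0,0,0,0],[0,25,0,0,0,0,0]]]'| grep -E 'tcp_pos|force|width';  for i in 1 2; do python3 -m jog '[[[0,1,0,0,0,0,0],[0,2,0,0,0,0,0],[0,2,0,0,0,0,0]]]' | grep -E 'tcp_pos|force'; done
```

```text
tcp_pos: [0.5515, -0.082, 0.1869]
wrist_force: [-0.4, 1.2, -5.1]
grip_width: 0.0093
tcp_pos: [0.553, -0.0824, 0.1644]
wrist_force: [0.6, -0.0, -5.2]
grip_width: 0.0089
tcp_pos: [0.5526, -0.0823, 0.1623]
wrist_force: [0.0, -0.7, -5.1]
tcp_pos: [0.5526, -0.0823, 0.1602]
wrist_force: [-0.4, 0.1, -5.4]
```

```bash
for i in 1 2; do python3 -m jog '[[[0,1,0,0,0,0,0],[0,2,0,0,0,0,0],[0,2,0,0,0,0,0]]]' | grep -E 'tcp_pos|force'; done
```

```text
tcp_pos: [0.5526, -0.0823, 0.1581]
wrist_force: [-0.8, 0.0, -5.7]
tcp_pos: [0.5527, -0.0823, 0.1562]
wrist_force: [0.1, 0.4, -4.3]
```

```bash
for i in 1 2 ; do python3 -m jog '[[[0,0.5,0,0,0,0,0],[0,1,0,0,0,0,0],[0,1,0,0,0,0,0]]]' | grep -E 'tcp_pos|force'; done
```

```text
tcp_pos: [0.5525, -0.0823, 0.1552]
wrist_force: [-0.3, 0.1, -6.2]
tcp_pos: [0.553, -0.0823, 0.1547]
wrist_force: [0.5, 1.0, -1.8]
```

```bash
python3 -m jog '[[[0,0.4,0,0,0,0,0],[0,0.4,0,0,0,0,0]]]' | grep -E 'tcp_pos|force'; python3 -m jog '[[[0,0,0,0,0,0,14],[0,0,0,0,0,0,18],[0,0,0,0,0,0,24],[0,0,0,0,0,0,24]]]' | grep -E 'tcp_pos|force|width';python3 -m jog '[[[0,-10,0,0,0,0,24],[0,-40,0,0,0,0,24],[0,-90,0,0,0,0,24],[0,-150,0,0,0,0,24],[0,-200,0,0,0,0,24]]]' | grep -E 'tcp_pos|force|width'; python3 -m jog '[[[0,0,-40,0,0,0,24],[0,0,-80,0,0,0,24],[0,0,-120,0,0,0,24],[0,0,-120,0,0,0,24],[0,0,-120,0,0,0,24]]]' | grep -E 'tcp_pos|force|width'; python3 - <<'E'
from h import *
a=cam("scene");b=cam("side")
cv2.imwrite("pics/k1.png",np.hstack([cv2.resize(a["image"][120:320,50:310,::-1],(400,308)),cv2.resize(b["image"][90:270,220:400,::-1],(400,308))]))
for n,c,bx in(("scene",a,(55,205,118,245)),("side",b,(235,100,275,130))):
    im=c["image"].astype(int); t=blobs(im.max(2)<60,bx,15)[0]; print(n,t[0],t[1])
    p=t[1] if n=="scene" else p; q=t[1]
X,e=tri(a,p,b,q); print("bar",X,e,"lid deg",np.degrees(np.arctan2(X[2]-.099,.632-X[0])))
for nm,g in(("A",(.556,-.204,.150)),("B",(.553,-.0825,.150))): print(nm,"sleeve expected px",proj(a,g).round(0),proj(b,g).round(0))
E
```

```text
tcp_pos: [0.5534, -0.0823, 0.1546]
wrist_force: [-0.2, 0.9, 3.6]
tcp_pos: [0.5525, -0.0824, 0.1537]
wrist_force: [-0.4, 0.1, -0.3]
grip_width: 0.0241
tcp_pos: [0.5527, -0.0823, 0.3571]
wrist_force: [0.1, 0.8, 0.1]
grip_width: 0.0241
tcp_pos: [0.4335, -0.0877, 0.3546]
wrist_force: [0.4, -0.9, -0.5]
grip_width: 0.0242
scene 197 [ 81.7 224.4]
side 45 [256.6 113.7]
bar [ 0.69591718 -0.19909599  0.2758461 ] [np.float64(0.305552163808476), np.float64(0.29684485242354)] lid deg 109.87128749386231
A sleeve expected px [135. 212.] [310. 160.]
B sleeve expected px [181. 230.] [303. 177.]
```

View pics/k1.png

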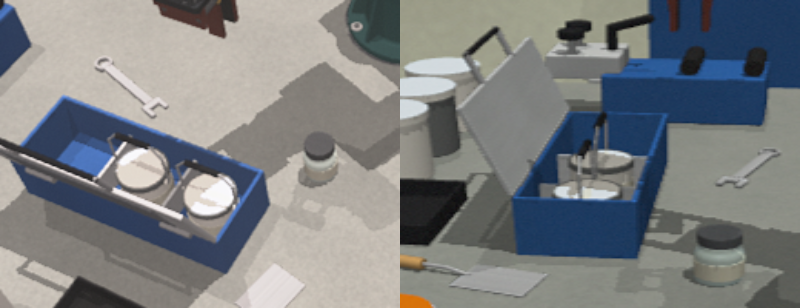

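Both pails stand in their bays. The sleeves appear where upright bails should be: A (310,161) and B (302,178) in the side view, against predicted (310,160) and (303,177). The lid reads about 110° and the jar is standing. Handing in.

```bash
python3 -c "
from station import env
print(env.state()['time']); print(env.hand_in())"
```

```text
43.525
the job is handed in; nothing more can be done
None
```

I raised the chest lid to about 110° first, then put both white pails on the bench into the chest by their bails and handed the job in at 43.5 s. There were only two white pails; pail A went into the middle bay and pail B into the near bay. The third bay is empty.

**Last checks:**
- **Lid:** it measures 109.9° from two camera views and has stayed there since I let go.
- **Pails:** both stand in their bays with bails upright; the sleeves appear within about 1–2 pixels of where upright bails should be. I judged the pails flat on the floor from the last picture and the contact forces, with no separate tilt measurement.
- **Surroundings:** the jar is standing and the gripper is clear of everything.

**What went wrong on the way:**
- **Pail A tipped:** my first swing of its bail was too fast. It tipped the pail about 35° on the bench, held by the bail. I set it back down flat and swung the bail again slowly, and it stayed level.
- **Downward press:** while setting pail A down I briefly pressed with about 18 N before easing off.

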